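# Change over tea caddies: one lid shut, the other flipped open

## Robot

A 6-joint arm with a two-finger parallel gripper is mounted at the origin on a cart in front of the work surface, level with it; the furniture and walls round the work are solid. World frame = base frame: x ahead of the robot, y to its left, z up, the work surface at z = 0. Lengths are in m, angles in rad, forces in N, time in s.
With the tool pointing down it reaches from about 0.35 to 0.725 m from the base axis. Payload 6 kg.
Tool frame: the origin (TCP) lies where the fingers leave the gripper's body, on its centre line; the fingertips stand 73 mm ahead of it and the grasp point (between the pads) lies 54 mm ahead of it; z points along the fingers, y is the line along which they close (so a half turn about z gives the same grasp; the last joint's range is limited). The gripper opens to 85 mm and grips with 20 to 120 N. Pads are 22 mm wide; open, the fingers measure 114 mm over their backs; the gripper's body (76 mm by 85 mm) begins 54 mm behind the grasp point. The pads swing forward as they close: fully open they stand 13 mm farther back than shut.
Start: joints at [1.638, 0.04, 0.085, 0, -1.615, -0.334], TCP at [0.158, 0.579, 0.304] pointing down, gripper open.
Joint ranges: [-2.56, 2.56], [-1.29, 2.01], [-1.08, 1.49], [-3.29, 1.98], [-2.81, -0.18], [-2.99, 2.99]. Speed limits (rad/s): [2.57, 2.57, 3.01, 3.14, 3.14, 3.14].

## Interface

Orientations are given as a unit quaternion [x, y, z, w].
In Python, from workcell import arm gives the robot as it stands. Calls block until the motion is done:
- arm.goto(position, orientation): joint-space move of the TCP to a pose.
- arm.line_to(position, orientation=None, feed=0.15): straight line of the TCP; orientation=None keeps the orientation; feed is the mean speed in m/s.
- arm.movej(angles): joint-space move.
- arm.move_gripper(opening, force=None): opening from 0.0 (shut) to 1.0 (fully open); force is the grip in N (None keeps the last); returns when the fingers have stopped.
- arm.pause(seconds).
- arm.solve_ik(position, orientation): joint angles nearest the present ones, or None.
- arm.read_state(): the state.
- arm.camera(name): name is "scene" or "top"; returns the picture (480x640x3 uint8, red, green, blue); there is no depth.
- arm.camera_info(name): a dict with "fx", "fy", "cx", "cy" (pixels), "distortion" ([k1, k2, p1, p2, k3] as OpenCV has them; the pictures are not rectified), "rvec" (rotation vector, rad) and "tvec" (3), from world to camera coordinates, as OpenCV has them. Camera axes: x right, y down, z forward; pixel columns grow to the right and rows downward; lengths in m; the calibration is good to about 2 mm. A picture is of the moment at which its call begins. camera_info takes no time and is no camera call.
A pose or a line that the arm cannot do raises arm.IKError and nothing moves.
- arm.finish_job(): hands the job in; it is judged then, once.
The state is a dict: "t": time; "joint_pos": joint angles; "qvel": joint speeds; "tau": joint torques, N m; "tool_pos": TCP position; "orientation": TCP orientation; "ft_force": force on the tool from outside, world axes, zero at the start; "wrist_torque": the same for the moment, N m; "width": opening from 0.0 (shut) to 1.0 (fully open); "grasp_force": force on a finger pad.
Only numpy, scipy, OpenCV 4.12 (cv2) and the standard library are available. Lean on these libraries where they do the work, as an engineer would, in place of code of your own. Each camera call takes 0.05 s, during which the arm holds its last target. There are 200 camera calls.

## Task

I am done with the red tea caddy and want tea from the blue one. First push the red caddy's open lid over from behind with your fingertips so that it drops shut; then raise the blue caddy's lid by the lip at its front and push it over past upright, so that it leans back open by itself. Only push, gently, without gripping: do not lift or shift the caddies, and leave the other things alone.

Things in the scene. Friction and masses are not known exactly. Their poses are not given: they have to be found in the camera images.
- red_caddy: red painted metal tea caddy holding paper tea envelopes, heavy (about 1.5 kg), loose on the worktop, turned to face the left: 100 deep (x) x 140 wide (y) x 80 mm high. Origin at the centre of its underside; z up; its front (with the paper label) faces its own -x, the hinge runs along its own y at the back top edge
- red_lid (a joint): hinge angle of the red lid (rad): 0 = flat, shut; 1.57 = upright; 1.90 = on its stop, leaning back open. Starts open, on its stop. The lid (0.12 kg) turns freely, lightly damped: gravity drops it shut from before upright and lays it back from past upright; about 1 N at the lip moves it
- red_hinge (a point): middle of the red lid's hinge line; fixed in the caddy at (50, 0, 80) mm of its frame. At angle q the lid, a plate 6 mm thick and 146 mm wide, runs from here along (-cos q, 0, sin q) in the caddy's frame; when shut its underside is 1 mm above the hinge line
- red_lip (a point): middle of the front end of the red lid's lip, 128 mm from the hinge line. The lip is a tab 50 mm wide, 8 mm thick, with a steel bead along its end; shut, it stands 28 mm out from the caddy's front wall, 80 mm above the worktop, nothing beneath it. z: normal to the lid's outside
- blue_caddy: blue painted metal tea caddy holding paper tea envelopes, heavy (about 1.5 kg), loose on the worktop, turned to face the left: 100 deep (x) x 140 wide (y) x 80 mm high. Origin at the centre of its underside; z up; its front (with the paper label) faces its own -x, the hinge runs along its own y at the back top edge
- blue_lid (a joint): hinge angle of the blue lid (rad): 0 = flat, shut; 1.57 = upright; 1.90 = on its stop, leaning back open. Starts shut. The lid (0.12 kg) turns freely, lightly damped: gravity drops it shut from before upright and lays it back from past upright; about 1 N at the lip moves it
- blue_hinge (a point): middle of the blue lid's hinge line; fixed in the caddy at (50, 0, 80) mm of its frame. At angle q the lid, a plate 6 mm thick and 146 mm wide, runs from here along (-cos q, 0, sin q) in the caddy's frame; when shut its underside is 1 mm above the hinge line
- blue_lip (a point): middle of the front end of the blue lid's lip, 128 mm from the hinge line. The lip is a tab 50 mm wide, 8 mm thick, with a steel bead along its end; shut, it stands 28 mm out from the caddy's front wall, 80 mm above the worktop, nothing beneath it. z: normal to the lid's outside
- sachet_white: flat white foil sachet 48 x 68 x 10 mm, lying behind the left caddy; a bystander, to be left alone; origin under its centre
- teaspoon: steel teaspoon 130 x 27 x 11 mm, lying behind and between the caddies; a bystander, to be left alone; origin under its centre
- mug_floral: white mug with a leaf pattern, 88 x 116 x 90 mm, at the back right; a bystander, to be left alone; origin under its centre
- mug_white: plain white mug 86 x 120 x 101 mm, at the back; a bystander, to be left alone; origin under its centre
- salt_shaker: salt shaker 44 mm across, 90 mm high, at the back right; a bystander, to be left alone; origin under its centre
- coffee_jar: glass jar with a brown lid, 95 mm across, 147 mm high, at the back; a bystander, to be left alone; origin under its centre

How it is judged:
On the way, in this order (a step that is already met when the one before it is completed fails the run):
1. the red lid is shut while the blue lid is still shut (value of joint red_lid below 0.06 rad and value of joint blue_lid below 0.3 rad), for 0.2 s.
2. the blue lid leans back open past upright, the red lid still shut (value of joint blue_lid above 1.75 rad and value of joint red_lid below 0.06 rad), for 0.2 s.
At the end, for the whole second after the job is handed in: The red lid is shut (within 0.06 rad), the blue lid leans back open past upright (more than 1.75 rad) by itself, both caddies stand at rest and upright within 15 mm of where they were, and the other things are within 30 mm of where they were (all of step 2 and value of joint blue_lid below 2.1 rad and angle between each of red_caddy, blue_caddy's own z axis and vertical below 0.05 rad and distance of each of red_caddy, blue_caddy from where it was at the start of the episode below 0.015 m and linear speed of each of red_caddy, blue_caddy below 0.02 m/s and distance of each of sachet_white, teaspoon, mug_floral, mug_white, salt_shaker, coffee_jar from where it was at the start of the episode below 0.03 m); the robot touches nothing.
It fails at once if the red caddy is lifted, tipped or shifted more than 15 mm (height (world z) of red_caddy above 0.015 m or angle between red_caddy's own z axis and vertical above 0.15 rad or distance of red_caddy from where it was at the start of the episode above 0.015 m).
It fails at once if the blue caddy is lifted, tipped or shifted more than 15 mm (height (world z) of blue_caddy above 0.015 m or angle between blue_caddy's own z axis and vertical above 0.15 rad or distance of blue_caddy from where it was at the start of the episode above 0.015 m).
It fails at once if the robot presses on a caddy or its lid with more than 15 N (as a firm grip or shove would) (contact force between any of the fingers, the arm and red_caddy above 15 N or contact force between any of the fingers, the arm and blue_caddy above 15 N).
It fails at once if another thing is moved more than 30 mm or lifted (distance of any of sachet_white, teaspoon, mug_floral, mug_white, salt_shaker, coffee_jar from where it was at the start of the episode above 0.03 m or height (world z) of any of sachet_white, teaspoon, mug_floral, mug_white, salt_shaker, coffee_jar above 0.02 m).
It also fails if it takes over 58 s, if anything falls off the work surface, if the arm or the gripper's body presses on something with over 40 N, if the wrist force passes 120 N, or if a joint passes its speed limit or range.

## Working session

There is one attempt and no reset: what is moved stays moved. The work goes in short steps, each a Python script; the robot and the scene stay as the last script left them, time stands still between calls to the robot, and variables do not carry over. Pictures are saved under pics/ and viewed, at most 10 in all, crops included, and the job is handed in when it is done.

```bash
mkdir -p pics
python3 - <<'E'
from workcell import arm
import cv2
for n in("scene","top"):
    im=arm.camera(n); cv2.imwrite(f"pics/{n}0.png",im[:,:,::-1]); print(arm.camera_info(n))
s=arm.read_state(); print(s["t"],s["tool_pos"],s["orientation"],s["ft_force"])
E
```

```text
{'fx': 560.165455101824, 'fy': 560.165455101824, 'cx': 303.72742275156486, 'cy': 237.66271736882555, 'distortion': array([0.00554395, 0.        , 0.        , 0.        , 0.        ]), 'rvec': array([ 0.9535393 , -2.47683277,  1.06496334]), 'tvec': array([0.44397778, 0.32940035, 0.87128858])}
{'fx': 571.7759435687183, 'fy': 571.7759435687183, 'cx': 324.0803259516139, 'cy': 239.14101269304018, 'distortion': array([-0.17307324,  0.        ,  0.        ,  0.        ,  0.        ]), 'rvec': array([ 2.09108149, -2.11164906,  0.06934529]), 'tvec': array([0.03166286, 0.62494963, 1.2350731 ])}
0.1 [0.15805058 0.57861722 0.30300656] [ 9.91120905e-01 -1.32961396e-01 -4.02622498e-05  7.85517381e-04] [-0.79401135  0.64808856  0.81680457]
```

View pics/scene0.png

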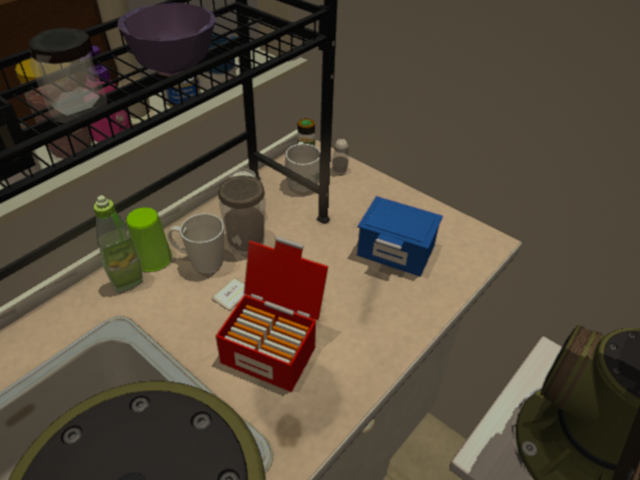

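View pics/top0.png

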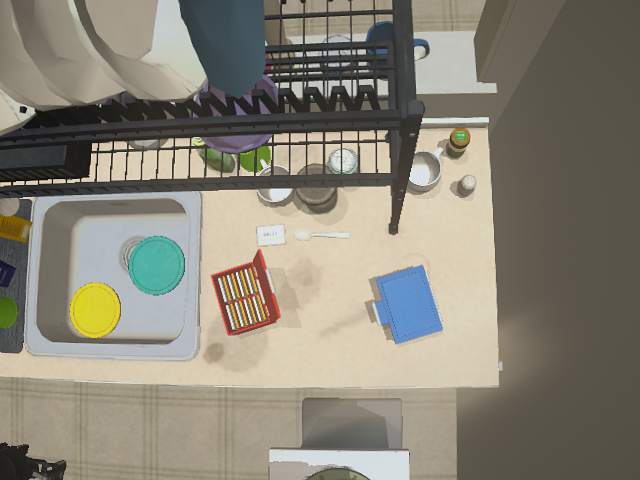

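The scene view shows the red caddy open, at about (268,330), and the blue one shut, at (400,237) with its lip at (388,243). In the top view red is at (247,297) with its lid edge at (265,270), and blue is at (408,305) with its lip at (380,313). I'll mask by colour and triangulate the corners.

```bash
cat > h.py <<'E'
import cv2, numpy as np
from workcell import arm
def cam(n):
    i=arm.camera_info(n); K=np.array([[i["fx"],0,i["cx"]],[0,i["fy"],i["cy"]],[0,0,1]])
    R=cv2.Rodrigues(i["rvec"])[0]; return K,np.array(i["distortion"]),R,np.array(i["tvec"])
def norm(n,p):
    K,d,R,t=cam(n); return cv2.undistortPoints(np.array(p,float).reshape(-1,1,2),K,d).reshape(-1,2)
def plane(n,p,z):
    K,d,R,t=cam(n); q=norm(n,p); D=np.c_[q,np.ones(len(q))]@R; C=-R.T@t
    return C+D*((z-C[2])/D[:,2])[:,None]
def tri(ps,pt):
    P=[np.c_[cam(n)[2],cam(n)[3]] for n in("scene","top")]
    X=cv2.triangulatePoints(P[0],P[1],norm("scene",ps).T,norm("top",pt).T); return (X[:3]/X[3]).T
def proj(n,X):
    K,d,R,t=cam(n); return cv2.projectPoints(np.array(X,float).reshape(-1,1,3),cv2.Rodrigues(R)[0],t,K,d)[0].reshape(-1,2)
def mask(im,col):
    h=cv2.cvtColor(im,cv2.COLOR_RGB2HSV)
    m=(cv2.inRange(h,(105,120,40),(125,255,255)) if col=="blue" else cv2.inRange(h,(0,170,50),(5,255,255))|cv2.inRange(h,(175,170,50),(180,255,255)))
    return m
E
python3 - <<'E'
from h import *
np.set_printoptions(precision=4,suppress=True)
tiles=[]
for n in("scene","top"):
    im=cv2.imread(f"pics/{n}0.png")[:,:,::-1].copy()
    for c in("blue","red"):
        m=mask(im,c); cs=cv2.findContours(m,cv2.RETR_EXTERNAL,cv2.CHAIN_APPROX_NONE)[0]
        if n=="top": cs=[k for k in cs if k[:,0,1].min()>235]
        else: cs=[k for k in cs if k[:,0,1].min()>190 ]
        k=max(cs,key=cv2.contourArea); a=cv2.approxPolyDP(k,2.5,True)[:,0]
        print(n,c,cv2.contourArea(k),a.tolist())
        x,y,w,h=cv2.boundingRect(k); cx,cy=x+w//2,y+h//2
        cr=im[cy-75:cy+75,cx-65:cx+65]
        cr=cv2.resize(cr,None,fx=3,fy=3,interpolation=cv2.INTER_CUBIC)[:, :, ::-1].copy()
        cv2.putText(cr,f"{cx-65},{cy-75}",(3,15),0,.5,(255,255,255),1)
        tiles.append(cr)
cv2.imwrite("pics/red.png",np.hstack([tiles[1],tiles[3]])); cv2.imwrite("pics/blue.png",np.hstack([tiles[0],tiles[2]]))
for n in("scene","top"): K,d,R,t=cam(n); print(n,-R.T@t)
E
```

```text
scene blue 4327.0 [[376, 197], [359, 224], [358, 254], [419, 275], [433, 245], [441, 216]]
scene red 10720.5 [[249, 241], [246, 294], [216, 335], [220, 362], [291, 390], [314, 347], [314, 324], [327, 267], [302, 258], [301, 249], [278, 242], [273, 249]]
top blue 3291.0 [[422, 266], [377, 279], [383, 299], [376, 305], [381, 322], [390, 323], [395, 342], [441, 329]]
top red 51.5 [[250, 263], [212, 276], [228, 334], [269, 321], [267, 316], [268, 320], [229, 334], [212, 276]]
scene [0.0601 0.5995 0.8377]
top [ 0.43   -0.0841  1.3134]
```

View pics/red.png

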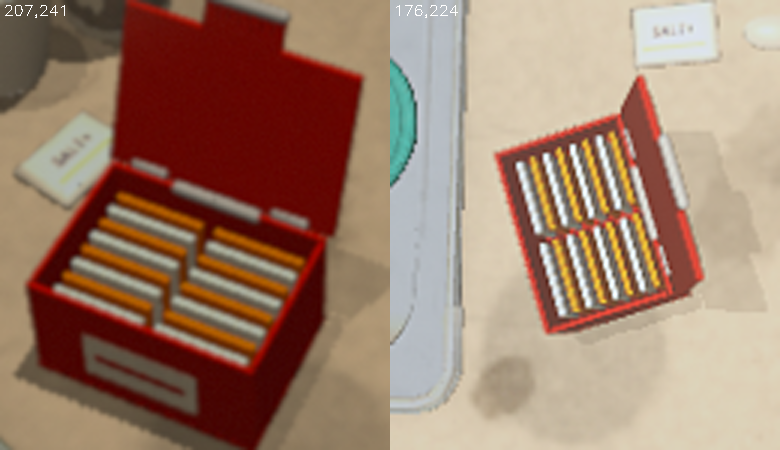

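View pics/blue.png

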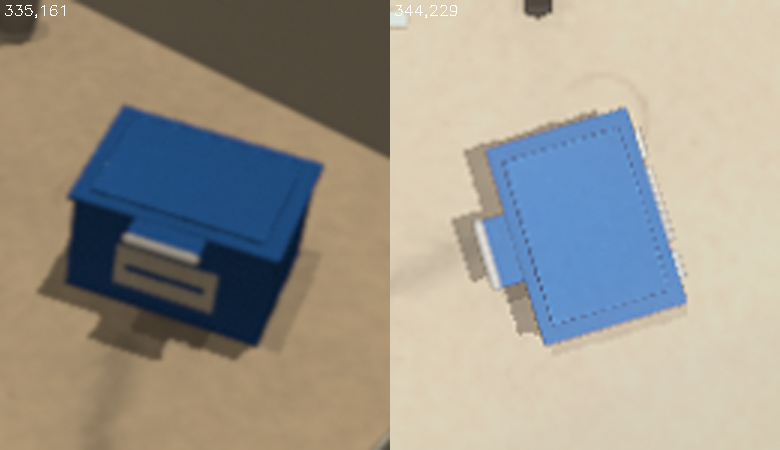

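The red crop shows the rim corners, the open lid's end edge and its bead. The blue crop shows the lid corners and the bead, at top-view pixels (373,303)-(380,325). Next I triangulate these.

Run:
```python
from h import *
np.set_printoptions(precision=4,suppress=True)
# order: front-far, front-near, back-near, back-far, (lid end far, near | bead far, near)
rs=[(217,335.7),(290.3,364.3),(315.3,320),(244.3,294.3),(249.3,241.7),(327.7,266),(276,240.5),(302.5,247.5)]
rt=[(211.7,275),(228.7,334.3),(275.3,322.3),(252.3,262.3),(259.3,249.7),(280.3,316.7),(266.5,269),(275.5,292.5)]
bs=[(358.5,226),(428,248.5),(442.3,215.7),(376.7,196.3),(376.3,241.5),(401.7,248)]
bt=[(376.3,278.7),(396,344),(442.7,329.7),(423,265),(373,303),(379.7,325.5)]
for n,s,t,z in(("red",rs,rt,.08),("blue",bs,bt,.087)):
    X=tri(s,t); print(n); print(np.c_[X,plane("top",t,z)[:,:2]])
    P=plane("top",t[:4],z)
    for Q,l in((X[:4],"tri"),(P,"plane")):
        f=(Q[0]+Q[1])/2;b=(Q[2]+Q[3])/2;d=(b-f)[:2];e=(Q[1]-Q[0]+Q[2]-Q[3])[:2]
        w=np.array([-e[1],e[0]]); w*=np.sign(w@d)
        print(l,"front",f,"back",b,"depth dir deg",np.degrees(np.arctan2(d[1],d[0])),np.degrees(np.arctan2(w[1],w[0])),np.linalg.norm(d),np.linalg.norm(e)/2)
st=[(257,227),(284,235),(271,248),(300,236),(322,235),(350,235)]
print(plane("top",st,.005))
print("post",plane("top",[(394,232)],0))
```

```text
red
[[0.5444 0.2755 0.0753 0.5439 0.274 ]
 [0.414  0.2345 0.0766 0.4132 0.233 ]
 [0.4438 0.1343 0.0685 0.4397 0.1296]
 [0.5728 0.1834 0.0786 0.5713 0.1821]
 [0.5875 0.1486 0.174  0.5992 0.1667]
 [0.451  0.1036 0.1755 0.4518 0.1187]
 [0.5447 0.1289 0.191  0.5562 0.1501]
 [0.499  0.1112 0.1914 0.5044 0.1296]]
tri front [0.4792 0.255  0.076 ] back [0.5083 0.1589 0.0736] depth dir deg -73.16674643884164 -70.85584537437389 0.10041094940617143 0.13729587326234013
plane front [0.4785 0.2535 0.08  ] back [0.5055 0.1559 0.08  ] depth dir deg -74.56589665032206 -70.3889934201092 0.10130741252467602 0.1392358451529784
blue
[[ 0.5319 -0.0899  0.0839  0.5317 -0.0898]
 [ 0.3932 -0.1294  0.0836  0.3926 -0.1296]
 [ 0.4227 -0.2285  0.0853  0.4216 -0.2288]
 [ 0.5607 -0.1903  0.0835  0.5598 -0.1903]
 [ 0.4806 -0.0818  0.0797  0.4798 -0.0821]
 [ 0.4318 -0.0958  0.0841  0.4319 -0.0957]]
tri front [ 0.4625 -0.1097  0.0837] back [ 0.4917 -0.2094  0.0844] depth dir deg -73.71374862902367 -74.32006435321667 0.10392641742825785 0.1437304540886962
plane front [ 0.4622 -0.1097  0.087 ] back [ 0.4907 -0.2096  0.087 ] depth dir deg -74.06676932201694 -74.23484801333576 0.10383111640770736 0.14410559983698548
[[ 0.6637  0.1883  0.005 ]
 [ 0.6434  0.1236  0.005 ]
 [ 0.6131  0.1542  0.005 ]
 [ 0.6404  0.0858  0.005 ]
 [ 0.6419  0.0342  0.005 ]
 [ 0.6407 -0.031   0.005 ]]
post [[ 0.6469 -0.133   0.    ]]
```

```bash
cat >> h.py <<'E'
from scipy.spatial.transform import Rotation as Ro
def quat(d,a,roll=0): # tool z = d cos a - up sin a ; tool x horizontal (roll about tool z)
    z=np.r_[d*np.cos(a),-np.sin(a)]; s=np.cross(z,[0,0,1.]) if abs(a-np.pi/2)>1e-3 else np.r_[d[1],-d[0],0]
    x=s/np.linalg.norm(s); R=Ro.from_matrix(np.c_[x,np.cross(z,x),z])*Ro.from_euler("z",roll,degrees=True)
    return R.as_quat(), z
th=lambda g: np.array([np.cos(np.radians(g)),np.sin(np.radians(g))])
dR,HR=th(-72.),np.array([.507,.157,.079]); dB,HB=th(-74.2),np.array([.491,-.209,.079])
def tip(H,d,u,h,a,roll=0): # TCP position & quat for fingertip centre at u in front of hinge, h above
    q,z=quat(d,a,roll); return np.r_[H[:2]-d*u,H[2]+h]-.073*z,q
E
python3 - <<'E'
from h import *
np.set_printoptions(precision=3,suppress=True)
for roll in(0,90,180,-90):
    print("red",roll,[arm.solve_ik(*tip(HR,dR,u,h,np.pi/2,roll)) for u,h in((-.1,.16),(-.1,.09),(.02,.09))])
    for a in(30,45,60):
        print("blue",roll,a,[arm.solve_ik(*tip(HB,dB,u,h,np.radians(a),roll)) for u,h in((.16,-.04),(.122,-.04),(.0,.13))])
E
```

```text
red 0 [array([ 0.486, -0.115, -0.051,  0.   , -1.634, -1.743]), array([ 0.486, -0.115, -0.178,  0.   , -1.507, -1.743]), array([ 0.717, -0.144, -0.204,  0.   , -1.51 , -1.974])]
blue 0 30 [array([ 0.896, -0.114, -0.998,  0.784, -1.503, -2.598]), array([ 0.79 , -0.141, -1.037,  0.864, -1.446, -2.561]), array([ 0.433, -0.397, -0.941,  1.043, -1.428, -2.118])]
blue 0 45 [array([ 0.822, -0.285, -0.965,  0.659, -1.411, -2.403]), array([ 0.719, -0.299, -0.988,  0.713, -1.353, -2.347]), array([ 0.394, -0.42 , -0.783,  0.794, -1.397, -1.911])]
blue 0 60 [array([ 0.704, -0.385, -0.887,  0.487, -1.334, -2.18 ]), array([ 0.603, -0.377, -0.89 ,  0.516, -1.282, -2.105]), array([ 0.295, -0.379, -0.586,  0.532, -1.402, -1.692])]
red 90 [array([ 0.486, -0.115, -0.051,  0.   , -1.634,  2.97 ]), array([ 0.486, -0.115, -0.178,  0.   , -1.507,  2.97 ]), array([ 0.717, -0.144, -0.204,  0.   , -1.51 ,  2.739])]
blue 90 30 [array([ 0.896, -0.114, -0.998,  0.784, -1.503,  2.114]), array([ 0.79 , -0.141, -1.037,  0.864, -1.446,  2.151]), array([ 0.433, -0.397, -0.941,  1.043, -1.428,  2.594])]
blue 90 45 [ar
[... 1064 characters left out ...]
 -0.051,  0.   , -1.634, -0.172]), array([ 0.486, -0.115, -0.178,  0.   , -1.507, -0.172]), array([ 0.717, -0.144, -0.204,  0.   , -1.51 , -0.403])]
blue -90 30 [array([ 0.896, -0.114, -0.998,  0.784, -1.503, -1.028]), array([ 0.79 , -0.141, -1.037,  0.864, -1.446, -0.99 ]), array([ 0.433, -0.397, -0.941,  1.043, -1.428, -0.548])]
blue -90 45 [array([ 0.822, -0.285, -0.965,  0.659, -1.411, -0.832]), array([ 0.719, -0.299, -0.988,  0.713, -1.353, -0.776]), array([ 0.394, -0.42 , -0.783,  0.794, -1.397, -0.34 ])]
blue -90 60 [array([ 0.704, -0.385, -0.887,  0.487, -1.334, -0.609]), array([ 0.603, -0.377, -0.89 ,  0.516, -1.282, -0.534]), array([ 0.295, -0.379, -0.586,  0.532, -1.402, -0.121])]
```

Run:
```python
from h import *
np.set_printoptions(precision=2,suppress=True)
D=np.pi/2
arm.move_gripper(0.0)
p=arm.read_state()["tool_pos"]; arm.line_to([p[0],p[1],.37])
arm.goto(*tip(HR,dR,-.1,.2,D,-90)); 
f0=np.array(arm.read_state()["ft_force"])
arm.line_to(tip(HR,dR,-.1,.09,D,-90)[0],feed=.12)
for u in(-.065,-.05,-.035,-.02,-.005,.01,.025):
    arm.line_to(tip(HR,dR,u,.09,D,-90)[0],feed=.06)
    s=arm.read_state(); print(u,s["t"],np.array(s["ft_force"])-f0)
arm.pause(.8)
for n in("scene","top"): cv2.imwrite(f"pics/{n}1.png",arm.camera(n)[:,:,::-1])
a=[cv2.imread(f"pics/{n}1.png") for n in("scene","top")]
cv2.imwrite("pics/both1.png",np.hstack([a[0][150:450,120:500],a[1][150:450,150:530]]))
```

```text
-0.065 5.55 [-0.03  0.22 -0.71]
-0.05 5.95 [-0.68 -0.03 -0.46]
-0.035 6.35 [-0.53 -0.64 -0.15]
-0.02 6.75 [-0.71  0.45  0.13]
-0.005 7.15 [-0.33  0.44 -0.51]
0.01 7.55 [-0.22  0.84  0.06]
0.025 7.95 [-1.26  0.86  0.58]
```

View pics/both1.png

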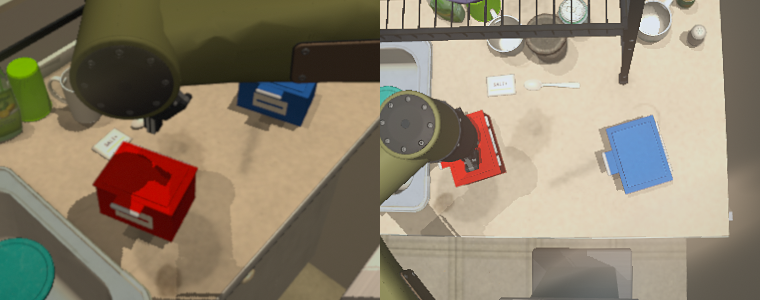

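The red lid is shut: it lies flat in the scene view at crop (147,185). The blue caddy is undisturbed. Next is the blue lid.

Run:
```python
from h import *
np.set_printoptions(precision=2,suppress=True)
A=np.radians(45); T=lambda u,h: tip(HB,dB,u,h,A,-90)
p=arm.read_state()["tool_pos"]; arm.line_to([p[0],p[1],.34],feed=.2)
arm.goto(*T(.19,.15)); f0=np.array(arm.read_state()["ft_force"])
def go(u,h,feed):
    arm.line_to(T(u,h)[0],feed=feed); s=arm.read_state(); f=np.array(s["ft_force"])-f0
    print("%.3f %.3f t%.1f"%(u,h,s["t"]),f)
    if np.linalg.norm(f)>7: raise SystemExit("force")
go(.175,-.045,.12); go(.122,-.045,.06); go(.122,-.008,.04)
for q in np.arange(.15,.61,.15):
    go(.114*np.cos(q)+.008,.114*np.sin(q)-.008,.06)
for n in("scene","top"): cv2.imwrite(f"pics/{n}2.png",arm.camera(n)[:,:,::-1])
a=[cv2.imread(f"pics/{n}2.png") for n in("scene","top")]
cv2.imwrite("pics/both2.png",np.hstack([a[0][150:450,120:500],a[1][150:450,150:530]]))
```

```text
0.175 -0.045 t12.1 [-0.14 -0.75 -0.38]
0.122 -0.045 t13.2 [-0.44 -0.95 -0.6 ]
0.122 -0.008 t14.2 [1.12 0.94 0.02]
0.121 0.009 t14.7 [ 0.41  1.38 -1.05]
0.117 0.026 t15.1 [ 1.23  0.47 -0.26]
0.111 0.042 t15.5 [-0.23  0.31 -0.18]
0.102 0.056 t16.0 [-0.22  0.29 -0.16]
```

View pics/both2.png

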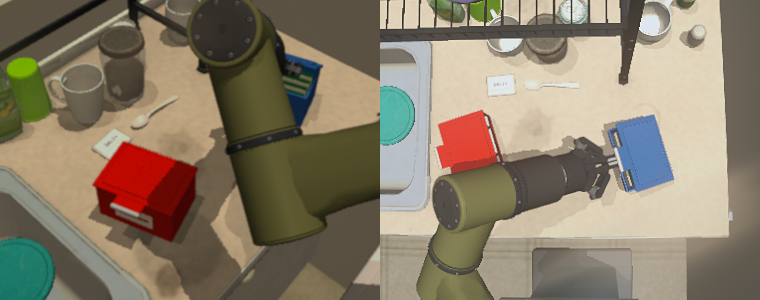

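The blue lid is partly raised on the fingertips: tea envelopes show at crop (300,75), with the fingers at (615,160) in the top view. I'll continue the arc.

Run:
```python
from h import *
np.set_printoptions(precision=2,suppress=True)
A=np.radians(45); T=lambda u,h: tip(HB,dB,u,h,A,-90)
f0=np.array([0,0,0])
def go(u,h,feed):
    arm.line_to(T(u,h)[0],feed=feed); s=arm.read_state(); f=np.array(s["ft_force"])-f0
    print("%.3f %.3f t%.1f"%(u,h,s["t"]),f)
    if np.linalg.norm(f)>8: raise SystemExit("force")
for q in np.arange(.8,1.71,.15): go(.114*np.cos(q)+.008,.114*np.sin(q)-.008,.06)
arm.pause(.5)
go(.08,.15,.1); go(.14,.22,.2)
p=arm.read_state()["joint_pos"]; arm.movej([1.3,*p[1:]])
arm.pause(1)
for n in("scene","top"): cv2.imwrite(f"pics/{n}3.png",arm.camera(n)[:,:,::-1])
a=[cv2.imread(f"pics/{n}3.png") for n in("scene","top")]
cv2.imwrite("pics/both3.png",np.hstack([a[0][150:450,120:500],a[1][150:450,150:530]]))
print(arm.read_state()["t"])
```

```text
0.087 0.074 t16.6 [ 0.02  0.48 -1.16]
0.074 0.085 t17.0 [0.07 0.8  0.32]
0.060 0.094 t17.5 [-0.57  1.34  0.37]
0.044 0.100 t17.9 [-0.27 -0.1  -0.06]
0.027 0.104 t18.3 [-0.29  0.43  0.01]
0.010 0.106 t18.8 [ 0.6  -0.51 -0.28]
-0.007 0.105 t19.2 [-0.32  0.05 -0.75]
0.080 0.150 t20.8 [-0.09 -0.66  0.39]
0.140 0.220 t21.4 [-0.15  0.39 -0.47]
23.475
```

View pics/both3.png

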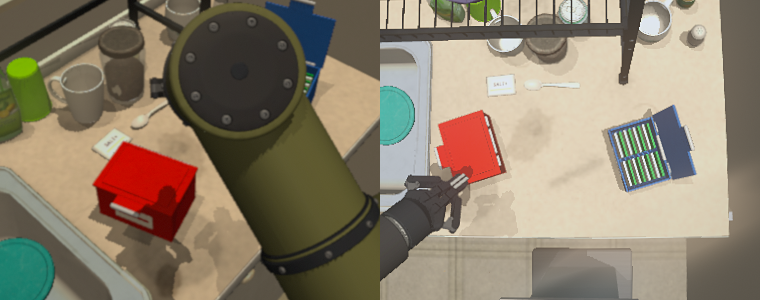

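The blue lid leans back open, with its lip at (688,138) in the top view. The red lid is shut, nothing else has moved, and the gripper is clear.

```bash
python3 -c "
from workcell import arm
print(arm.finish_job())"
```

```text
the job is handed in; nothing more can be done
None
```

The red caddy's lid is shut and the blue caddy's lid leans back open by itself; I handed the job in at about 23.5 s with the gripper clear, but the hand-in returned no verdict.

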